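Close the praline tin and offer the praline dish

TASK

Serve the gold praline, just taken from the copper tin, to the guest who sits across the counter at the cork mat: so that the rest stay fresh, first press the tin's raised lid straight down until it is fully home. Then take the hoop-handled dish by the wooden grip on its hoop, lift it clear of the mat, turn it a quarter turn in the air (either way round) so that the hoop runs along the mat's long side instead of across it, and finish while still holding the dish up in the gripper, level and still, about a hand's breadth above the mat. Keep the dish level and the gold praline resting untouched in the middle of it all the while, and leave the tin and everything else standing where it is.

Things in the scene. Friction and masses are not known exactly. Their poses are not given: they have to be found in the camera images.
- tin: copper storage tin, loose, 0.6 to 1 kg, a cylinder 92 mm across and 105 mm tall without its lid, standing upright on a fixed wooden board 12 mm thick beside a white tin of the same size. Origin: centre of its underside; z up.
- tin_lid (a joint): how far the copper tin's push-on lid has been pressed down, m: 0 is 10 mm too high, 0.010 is fully home. It starts 7 to 10 mm too high, with the green silicone seal showing in the gap under the lid. The seal grips with about 8 N all along the travel (press with 10 to 20 N), the lid stays where it is left and meets a hard stop when home.
- tin_lid_top (a point): centre of the flat upper face of the copper tin's bamboo lid, a disc 92 mm across and 14 mm thick; it goes down with the lid, to 119 mm above the tin's underside when home.
- dish: round blue footed dish, loose, 0.25 to 0.42 kg, 146 mm across, rim 36 mm high; dished: flat middle 16 mm across, 7 mm above the underside, then rising to the rim. A fixed steel hoop of 7 mm rod stands over it in its xz plane, 125 mm high. Origin: centre of the underside; z up; x along the hoop. Starts on the mat with the hoop along the mat's short side within 10 degrees.
- dish_grip (a point): middle of the dark wooden grip at the top of the hoop, 115 mm above the dish's underside, straight above the dish's centre: a bar 70 mm long along the hoop (dish x), 16 mm wide (dish y; pinch it across this from above), 20 mm high. The space below it is free down to the praline's top, 76 mm below this point.
- dish_well (a point): the place of the praline's centre when it lies exactly in the middle of the dish: on the dish's axis, 23 mm above its underside.
- praline_center (a point): centre of the praline: a loose hard ball in gold foil, 32 mm across, 25 g, that rolls in the dish. It starts at rest in the middle of the dish.
- mat: fixed cork mat, 240 mm (x, its short side, pointing away from the robot to the guest) by 360 mm (y, its long side), 5 mm thick. Origin: centre of the underside; z up. The dish, the cup and the spoon stand on it.
- white_tin: white ceramic tin with its bamboo lid already home, loose, 92 mm across, 119 mm tall, on the wooden board next to the copper tin (centres about 130 mm apart, either may be the nearer to the robot). Origin: centre of its underside.
- cup: white espresso cup with a small handle, loose, 64 mm across, 58 mm tall, on the mat. Origin: centre of its underside.
- teaspoon: steel teaspoon, loose, 140 mm long, lying on the mat along its own x, round bowl (30 mm across) at +x. Origin: middle of its length, on its underside.
- coffee_press: glass coffee press in a copper frame, loose, 104 mm across without its handle, 214 mm tall, left of the mat. Origin: centre of its underside.
- pepper_mill: dark wooden pepper mill, loose, 54 mm across, 160 mm tall, on the guest's side of the counter. Origin: centre of its underside.
- sugar_bowl: white bowl, loose, 90 mm across, 50 mm tall, on the guest's side of the counter. Origin: centre of its underside.
- praline: the same praline as a body (its origin turns with it as it rolls; use point praline_center).
Mind the look-alikes: they are no part of the job. Leave any red look-alike of the tin alone. Leave any purple look-alike of the sugar_bowl alone.

How it is judged (in metres and radians):
On the way, in this order (a step that is already met when the one before it is completed fails the run):
1. the copper tin's lid is pressed fully home (value of joint tin_lid above 0.0085 m), for 0.2 s.
2. the dish is lifted clear of the mat, not yet turned (z of dish in the frame of mat above 0.025 m and angle between the x axis of dish and the y axis of mat, either way round above 1 rad and contact force between the fingers and dish above 1 N), for 0.1 s.
At the end, for the whole second after the job is handed in: Gripper alone holds the dish over the mat, 50-195 mm above the cork, at rest, level within 5 deg, hoop along the mat's long side within 8.5 deg; praline within 15 mm of its middle; tin lid home within 1.5 mm, tin upright; tin and other things within 30 mm of their places (value of joint tin_lid above 0.0085 m and angle between tin's own z axis and vertical below 0.1 rad and distance of tin from where it was at the start of the episode below 0.03 m and z of dish in the frame of mat between 0.055 and 0.2 m and x of dish in the frame of mat between -0.12 and 0.12 m and y of dish in the frame of mat between -0.18 and 0.18 m and angle between the x axis of dish and the y axis of mat, either way round below 0.15 rad and angle between dish's own z axis and vertical below 0.09 rad and linear speed of dish below 0.02 m/s and angular speed of dish below 0.15 rad/s and horizontal distance between praline_center and dish_well below 0.015 m and z of praline_center in the frame of dish_well between -0.012 and 0.012 m and linear speed of praline below 0.03 m/s and contact force between the fingers and dish above 1.5 N and contact force between each of mat, cup, tin, white_tin and dish below 0.1 N and not (distance of any of white_tin, cup, teaspoon, coffee_press, pepper_mill, sugar_bowl from where it was at the start of the episode above 0.03 m or angle between any of white_tin, cup, coffee_press, pepper_mill, sugar_bowl's own z axis and vertical above 0.3 rad)); the arm keeps its last pose, push and grip.
It fails at once if the praline strays more than 30 mm from the middle of the dish (horizontal distance between praline_center and dish_well above 0.03 m).
It fails at once if the robot touches the praline (contact force between any of the fingers, the arm and praline above 0.05 N).
It fails at once if the dish is tipped by more than 14 degrees (angle between dish's own z axis and vertical above 0.25 rad).
It fails at once if the copper tin or anything else that was to stay is knocked over or pushed more than 30 mm away (distance of any of tin, white_tin, cup, teaspoon, coffee_press, pepper_mill, sugar_bowl from where it was at the start of the episode above 0.03 m or angle between any of tin, white_tin, cup, coffee_press, pepper_mill, sugar_bowl's own z axis and vertical above 0.3 rad).
It also fails if it takes over 67 s, if anything falls off the work surface, if the arm or the gripper's body presses on something with over 40 N, if the wrist force passes 120 N, or if a joint passes its speed limit or range.

ROBOT

A 6-joint arm with a two-finger parallel gripper is mounted at the origin on the work surface. World frame = base frame: x ahead of the robot, y to its left, z up, the work surface at z = 0. Lengths are in mm, angles in rad, forces in N, time in s.
With the tool pointing down it reaches from about 400 to 925 mm from the base axis. Payload 12.5 kg.
Tool frame: the origin (TCP) lies midway between the tips of the shut fingers; the grasp point (between the pads) lies 19 mm behind it; z points along the fingers, y is the line along which they close (so a half turn about z gives the same grasp; the last joint's range is limited). The gripper opens to 95 mm and grips with 3 to 60 N. Pads are 20 mm wide; open, the fingers measure 119 mm over their backs; the gripper's body (75 mm by 180 mm) begins 59 mm behind the grasp point.
Start: joints at [1.138, 0.491, 1.559, -0, 1.092, -0.106], TCP at [200.617, 591.945, 214.661] pointing down, gripper open.
Joint ranges: [-3.1, 3.1], [-0.84, 2.19], [0.05, 2.79], [-1.13, 4.28], [0.06, 2.93], [-2.69, 2.69]. Speed limits (rad/s): [2.22, 2.22, 2.79, 3.14, 3.14, 3.14].

INTERFACE

Orientations are given as [roll, pitch, yaw] about the fixed x, y, z axes, in that order (R = Rz(yaw) Ry(pitch) Rx(roll)).
In Python, from cell import * gives the robot as it stands. The module is installed in compiled form; this text tells all that it offers.
- The arm moves only by the tool arm_command, never from a script. Its arguments are lists of equal length, an entry for each row: "delta_pos": the shift along the world's x, y, z in units of 250 mm (1.0 is 250 mm), a list of three; "delta_rot": the turn, a rotation vector about the world's x, y, z in units of 90 degrees (1.0 is 90 degrees), a list of three; "claw": the closure, from 0 (fully open) to 1 (shut). In form: {"delta_pos": [[tx, ty, tz], ...], "delta_rot": [[wx, wy, wz], ...], "claw": [claw, ...]}. A call has exactly 5 rows; each row is the pose to reach, as a shift and turn from the pose commanded when the call began; what a row does not reach only later rows make up. A row lasts 1/12 s, in which the tool goes at most 41.7 mm and 7.16 degrees, less where a joint would pass 70% of its speed; a pose out of reach is approached as far as the arm can. A call with a number of a shift or a turn outside -1 to 1 is refused whole. A call with a gripper value outside its range is refused whole. The fingers move at their own pace and stop on an object; the grip force is fixed at half the most. Time passes only in rows, so rows that repeat a pose let the fingers close, or fill a call up. It gives the time, the measured TCP pose, the force, the opening and the grip force at its end, in the units of the state.
- state(): the state, without advancing time (a new reading comes with each control period).
- read_camera(name): name is "scene" or "top"; returns the picture (384x512x3 uint8, red, green, blue); there is no depth.
- calibration(name): a dict with "camera_matrix" (3x3 intrinsics, pixels), "k1" (the pictures are not rectified: a ray, as slopes to the right and down, at radius r is drawn at 1 + k1 r^2 times it, then the intrinsics apply), "T" (4x4, takes a point from camera to world coordinates). Camera axes: x right, y down, z forward; pixel columns grow to the right and rows downward; lengths in mm; the calibration is good to about 2 mm. A picture is of the moment at which its call begins. calibration takes no time and is no camera call.
- job_done(): hands the job in; it is judged then, once.
The state is a dict: "t": time; "joints": joint angles; "qvel": joint speeds; "tau": joint torques, N m; "eef_pos": TCP position; "tcp_rot": TCP orientation; "ft_force": force on the tool from outside, world axes, zero at the start; "moment": the same for the moment, N m; "opening": opening from 0.0 (shut) to 1.0 (fully open); "grip_force": force on a finger pad.
Only numpy, scipy, OpenCV 4.12 (cv2) and the standard library are available. Lean on these libraries where they do the work, as an engineer would, in place of code of your own. Each camera call takes 0.05 s, during which the arm holds its last target. There are 200 camera calls.

## Working session

There is one attempt and no reset: what is moved stays moved. The work goes in short steps, Python scripts to look and compute and a tool call to move; the robot and the scene stay as the last step left them, time stands still between calls to the robot, and variables do not carry over. Pictures are saved under pics/ and viewed, at most 10 in all, crops included, and the job is handed in when it is done.

Besides the shell and the picture viewer there is one more tool, called after "Request:" as a command line: name --argument value ..., lists and objects as JSON in quotes. arm_command: Moves the arm, as the interface text tells. Shifts and turns lie within -1 to 1; 1 stands for 250 mm of shift or 90 degrees of turn. Its arguments: {"type":"object","properties":{"delta_pos":{"type":"array"},"delta_rot":{"type":"array"},"claw":{"type":"array"}},"required":["delta_pos","delta_rot","claw"]}

```bash
mkdir -p pics
python3 - <<'E'
from cell import *
import cv2
for n in("scene","top"):
    cv2.imwrite(f"pics/{n}0.png",cv2.resize(read_camera(n)[:,:,::-1],(768,576),interpolation=cv2.INTER_CUBIC))
    c=calibration(n);print(c)
print(state())
E
```

```text
{'camera_matrix': array([[361.42246427,   0.        , 254.63837845],
       [  0.        , 361.42246427, 192.86739029],
       [  0.        ,   0.        ,   1.        ]]), 'k1': 0.01335722583504519, 'T': array([[ 7.28217932e-01,  5.55486254e-01, -4.01414580e-01,
         1.10688338e+03],
       [ 6.85287656e-01, -5.82566487e-01,  4.37032169e-01,
        -5.72192930e+02],
       [ 8.91468035e-03, -5.93339119e-01, -8.04903236e-01,
         1.18304709e+03],
       [ 0.00000000e+00,  0.00000000e+00,  0.00000000e+00,
         1.00000000e+00]])}
{'camera_matrix': array([[376.49126785,   0.        , 251.93368516],
       [  0.        , 376.49126785, 187.29716957],
       [  0.        ,   0.        ,   1.        ]]), 'k1': -0.02351245117397566, 'T': array([[-3.60840671e-03, -9.96437013e-01,  8.42630358e-02,
         4.57842634e+02],
       [-9.99612112e-01,  5.92118293e-03,  2.72133416e-02,
        -1.27534362e+00],
       [-2.76153177e-02, -8.41321544e-02, -9.96071872e-01,
         1.27570726e+03],
       [ 0.00000000e+00,  0.00000000e+00,  0.00000000e+00,
         1.00000000e+00]])}
{'t': 0.1, 'joints': array([ 1.13839814e+00,  4.91501432e-01,  1.55939648e+00, -8.61510605e-06,
        1.09169131e+00, -1.05606508e-01]), 'qvel': array([ 0.00064676, -0.00023672, -0.00026967,  0.00255759,  0.00038033,
       -0.00092462]), 'tau': array([ 2.78552820e-03, -6.13621259e+01, -2.58605146e+01,  6.94520096e-02,
        4.70191694e-02,  1.19630172e-05]), 'eef_pos': array([200.52189112, 591.73075454, 214.11609901]), 'tcp_rot': array([-3.14060083e+00, -9.74502554e-05,  2.81480490e+00]), 'ft_force': array([ 0.42141133,  0.16714047, -0.09373849]), 'moment': array([ 0.00685732, -0.00813029,  0.02109714]), 'grip_force': 0.0, 'opening': 1.0018005812275261}
```

View pics/scene0.png

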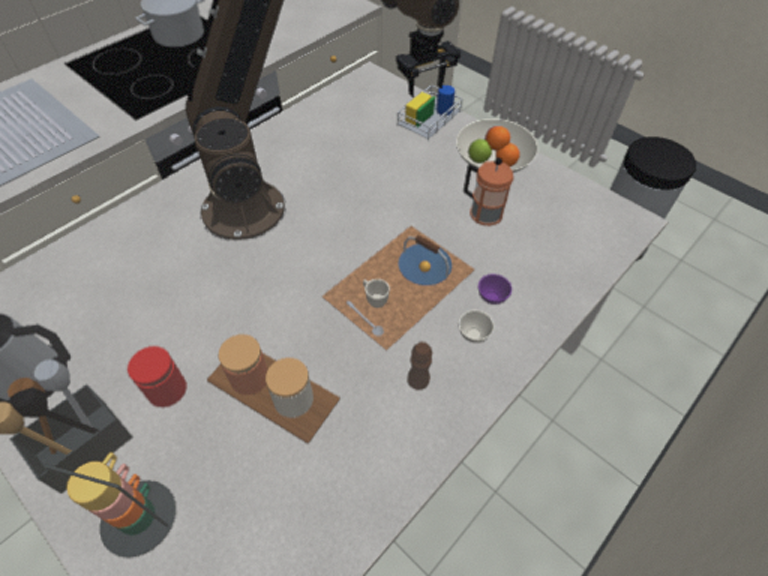

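View pics/top0.png

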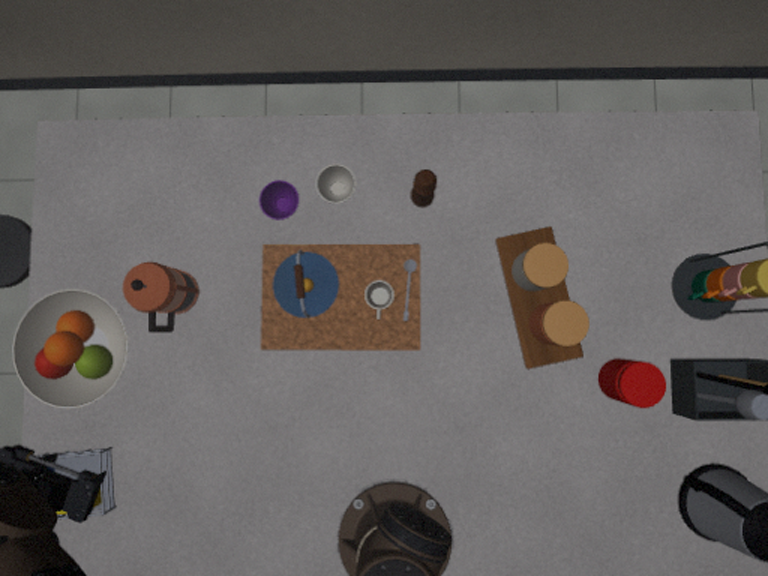

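The top picture has the copper tin at (563,322), with the white tin (545,265) and red tin (632,383) as look-alikes. The only dish is the blue one at (306,285), with the grip at (299,281). The purple bowl (279,199) and sugar bowl (336,183) are no part of the job. I choose the copper-bodied tin, which is the one nearer the robot, and check it in a close crop.

```bash
cat > h.py <<'E'
from cell import *
import cv2, numpy as np
def und(n,px):
    c=calibration(n);K=c["camera_matrix"];k=c["k1"]
    d=np.array([(px[0]-K[0,2])/K[0,0],(px[1]-K[1,2])/K[1,1]]);u=d.copy()
    for _ in range(20):u=d/(1+k*(u@u))
    return u,c["T"]
def at(n,px,z):
    u,T=und(n,px);r=T[:3,:3]@np.r_[u,1];return T[:3,3]+r*(z-T[2,3])/r[2]
def proj(n,P):
    c=calibration(n);K=c["camera_matrix"];T=c["T"];q=T[:3,:3].T@(np.asarray(P,float)-T[:3,3]);u=q[:2]/q[2]
    u=u*(1+c["k1"]*(u@u));return np.array([K[0,0]*u[0]+K[0,2],K[1,1]*u[1]+K[1,2]])
E
python3 - <<'E'
from h import *
s=np.mean([read_camera("scene").astype(float) for _ in range(4)],0).astype(np.uint8)
t=np.mean([read_camera("top").astype(float) for _ in range(4)],0).astype(np.uint8)
cv2.imwrite("s.png",s[:,:,::-1]);cv2.imwrite("t.png",t[:,:,::-1])
a=s[215:295,130:240];b=s[150:235,210:320];c=t[160:240,170:280];d=t[150:250,325:435]
R=lambda x:cv2.resize(x,(400,300),interpolation=cv2.INTER_CUBIC)
# all crops scaled to exactly 110x80ish -> use same box size 110x82.5
f=lambda im,x,y:cv2.resize(im[y:y+84,x:x+112],(400,300),interpolation=cv2.INTER_CUBIC)
m=np.vstack([np.hstack([f(s,130,215),f(s,215,150)]),np.hstack([f(t,165,155),f(t,325,155)])])
cv2.imwrite("pics/crop1.png",m[:,:,::-1])
E
```

```text
(no output)
```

View pics/crop1.png

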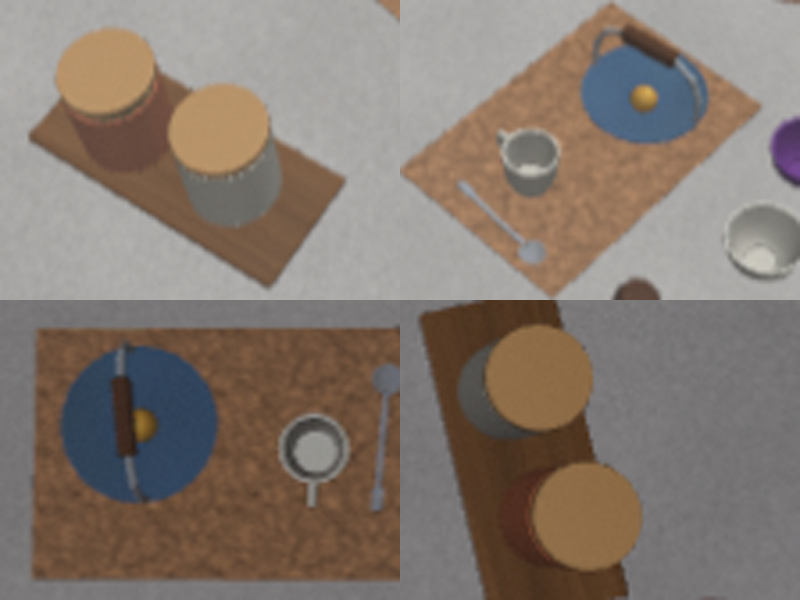

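The crop shows the green seal under the lid of the left-hand tin in the scene view (108,110), which is the copper tin and the one nearer the robot. The dish centre is at (139,424) in the lower-left crop, and the grip runs from (121,377) to (126,456).

Run:
```python
from h import *
def ell(n,mask,x0,y0,x1,y1):
    m=np.zeros_like(mask);m[y0:y1,x0:x1]=mask[y0:y1,x0:x1]
    c=max(cv2.findContours(m,cv2.RETR_EXTERNAL,cv2.CHAIN_APPROX_NONE)[0],key=cv2.contourArea)
    c=cv2.convexHull(c);return cv2.fitEllipse(c) ,c
S={"scene":cv2.imread("s.png"),"top":cv2.imread("t.png")}
H={k:cv2.cvtColor(v,cv2.COLOR_BGR2HSV) for k,v in S.items()}
def grow(n,px,tol=(8,50,45)):
    h=H[n].astype(int);r=h[px[1]-1:px[1]+2,px[0]-1:px[0]+2].reshape(-1,3).mean(0)
    return (np.abs(h-r)<np.array(tol)).all(2).astype(np.uint8)
for nm,n,px,box,z in [("cop","top",(377,216),(355,196,400,240),140),("white","top",(363,177),(345,158,383,195),131),
  ("cop","scene",(160,234),(143,219,177,249),140),("white","scene",(191,250),(175,236,208,266),131),
  ("dish","top",(190,185),(175,160,230,300//1-95),41),("dish","scene",(270,180),(255,155,310,195),41)]:
    e,c=ell(n,grow(n,px),*box)
    P=np.array([at(n,p[0],z)[:2] for p in c.astype(float)],np.float32)
    (cx,cy),r=cv2.minEnclosingCircle(P)
    A=np.c_[2*P,np.ones(len(P))];sol=np.linalg.lstsq(A,(P**2).sum(1),rcond=None)[0]
    print(nm,n,np.round(e[0],1),np.round(e[1],1),"world",at(n,e[0],z)[:2].round(1),"circ",sol[:2].round(1),np.sqrt(sol[2]+sol[0]**2+sol[1]**2).round(1))
# grip (dark) in both
for n,box in [("top",(185,165,208,205)),("scene",(270,150,310,172))]:
    g=H[n];x0,y0,x1,y1=box;m=((g[...,2]<105)&((g[...,0]<22)|(g[...,0]>165))&(g[...,1]>60)).astype(np.uint8)
    q=np.zeros_like(m);q[y0:y1,x0:x1]=m[y0:y1,x0:x1]
    k,l,st,ce=cv2.connectedComponentsWithStats(q);i=1+np.argmax(st[1:,4]);ys,xs=np.nonzero(l==i)
    pts=np.c_[xs,ys].astype(float);c=pts.mean(0);w,v=np.linalg.eigh(np.cov(pts.T));L=np.sqrt(12*w[1])/2
    a,b=at(n,c-v[:,1]*L,122),at(n,c+v[:,1]*L,122);d=b-a
    print("grip",n,st[i],at(n,c,122)[:2].round(1),"len",np.hypot(*d[:2]).round(1),"ang",np.degrees(np.arctan2(d[1],d[0])).round(1))
print("mat",[at("top",(a/400*112+165,(b-300)/300*84+155),5)[:2].round() for a,b in[(37,328),(32,578)]], at("top",(420/1.5,350/1.5),5),at("top",(420/1.5,244/1.5),5))
for p in((423,188),(336,183),(279,199),(160,290)):print(p,at("top",(p[0]/1.5,p[1]/1.5),60)[:2].round())
print("cup",at("top",(315/400*112+165,150/300*84+155),63)[:2])
```

```text
cop top [376.4 215.1] [30.1 32.2] world [ 468.3 -342.2] circ [ 468.4 -342.2] 46.3
white top [363.5 176.2] [29.3 30.4] world [ 586.4 -309.6] circ [ 586.6 -309.6] 45.4
cop scene [159.6 234.6] [23.3 29.2] world [ 477.2 -346.2] circ [ 476.2 -345.7] 45.5
white scene [190.7 250.5] [24.9 28.5] world [ 591.3 -311.7] circ [ 590.6 -310.9] 45.3
dish top [210.  187.2] [28.4 39.3] world [563.4 170.9] circ [564.7 176.9] 58.8
dish scene [281.4 176.5] [25.1 32.6] world [559.6 183.1] circ [558.4 184.6] 66.2
grip top [197 177  11  22 115] [554.6 189.7] len 63.0 ang -169.0
grip scene [277 158  16  10  62] [558.5 191.4] len 68.1 ang -171.3
mat [array([651., 296.]), array([413., 297.])] [410.07744479 -60.01632528   5.        ] [648.83698777 -62.35054474   5.        ]
(423, 188) [764. -68.]
(336, 183) [777. 123.]
(279, 199) [743. 249.]
(160, 290) [544. 509.]
cup [528.99021236  27.8827603 ]
```

Request:
arm_command --delta_pos '[[0.03,-0.03,0.12],[0.06,-0.06,0.27],[0.12,-0.12,0.4],[0.18,-0.18,0.48],[0.24,-0.24,0.48]]' --delta_rot '[[0,0,0],[0,0,0],[0,0,0],[0,0,0],[0,0,0]]' --claw '[1,1,1,1,1]'

```text
t: 0.92
eef_pos: [261.6, 532.3, 339.5]
tcp_rot: [3.134, 0.002, 2.815]
ft_force: [0.7, -0.2, -0.1]
opening: 0.703
grip_force: 0.0
```

Request:
arm_command --delta_pos '[[0.11,-0.11,0],[0.22,-0.22,0],[0.33,-0.33,0],[0.44,-0.44,0],[0.55,-0.55,0]]' --delta_rot '[[0,0,0],[0,0,0],[0,0,0],[0,0,0],[0,0,0]]' --claw '[1,1,1,1,1]'

```text
t: 1.33
eef_pos: [399.1, 392.9, 334.9]
tcp_rot: [3.141, 0.0, 2.815]
ft_force: [0.6, 0.7, 0.5]
opening: 0.356
grip_force: 0.0
```

Request:
arm_command --delta_pos '[[0.06,-0.15,0],[0.12,-0.3,0],[0.18,-0.45,0],[0.22,-0.6,0],[0.24,-0.75,0]]' --delta_rot '[[0,0,0],[0,0,0],[0,0,0],[0,0,0],[0,0,0]]' --claw '[1,1,1,1,1]'

```text
t: 1.75
eef_pos: [458.8, 205.0, 334.6]
tcp_rot: [3.141, 0.0, 2.814]
ft_force: [0.3, -0.3, -0.6]
opening: 0.024
grip_force: 0.0
```

Run:
```python
from h import *
f=lambda a,b:(a/400*112+165,(b-300)/300*84+155)
for p in ((61,424),(217,424),(139,346),(139,501)):print("rim",at("top",f(*p),41)[:2].round(1))
print("praline",at("top",f(145,425),28)[:2].round(1), at("scene",((644-400)/400*112+215,98/300*84+150),28)[:2].round(1))
g=lambda a,b:((a-400)/400*112+215,b/300*84+150)
for p in((624,34),(676,58)):print("gripends scene",at("scene",g(*p),122).round(1))
for p in((121,377),(126,456)):print("gripends top",at("top",f(*p),130).round(1))
for p in((125,346),(139,500)):print("hoopfeet top",at("top",f(*p),45).round(1))
print(state())
```

```text
rim [555.6 263.8]
rim [554.8 118.8]
rim [627.9 191.7]
rim [484.1 190.7]
praline [555.3 187.5] [562.1 193.4]
gripends scene [532.  184.4 122. ]
gripends scene [595.4 197.2 122. ]
gripends top [588.9 193.2 130. ]
gripends top [520.7 188.3 130. ]
hoopfeet top [627.5 204.1  45. ]
hoopfeet top [484.9 190.1  45. ]
{'t': 1.75, 'joints': array([ 2.88721500e-01,  2.04475542e-01,  1.67210124e+00, -3.59560373e-05,
        1.26469818e+00, -9.54951334e-01]), 'qvel': array([-0.88081851, -0.24188302,  0.31936538, -0.00180286, -0.07655969,
       -0.87432311]), 'tau': array([  8.26727897, -42.81156421, -29.12712514,   0.07929019,
         0.32954207,   1.43816482]), 'eef_pos': array([458.81626509, 205.0137923 , 334.58245888]), 'tcp_rot': array([3.14143713e+00, 2.79133579e-04, 2.81447997e+00]), 'ft_force': array([ 0.26783345, -0.29025285, -0.61616157]), 'moment': array([-0.0345963 ,  0.05046008, -0.00095864]), 'grip_force': 0.0, 'opening': 0.023541793587525593}
```

Request:
arm_command --delta_pos '[[0,-0.15,0],[0,-0.3,0],[0,-0.45,0],[0,-0.6,0],[0,-0.75,0]]' --delta_rot '[[0,0,0],[0,0,0],[0,0,0],[0,0,0],[0,0,0]]' --claw '[1,1,1,1,1]'

```text
t: 2.17
eef_pos: [457.7, 17.7, 334.9]
tcp_rot: [3.141, 0.001, 2.815]
ft_force: [0.6, 0.7, 0.7]
opening: 0.004
grip_force: 0.0
```

Request:
arm_command --delta_pos '[[0,-0.15,0],[0,-0.3,0],[0,-0.45,0],[0,-0.6,0],[0,-0.75,0]]' --delta_rot '[[0,0,0],[0,0,0],[0,0,0],[0,0,0],[0,0,0]]' --claw '[1,1,1,1,1]'

```text
t: 2.58
eef_pos: [457.6, -169.9, 334.9]
tcp_rot: [3.142, 0.001, 2.815]
ft_force: [1.1, -0.1, 0.3]
opening: 0.008
grip_force: 0.0
```

Request:
arm_command --delta_pos '[[0.01,-0.14,0],[0.02,-0.28,-0.05],[0.03,-0.42,-0.15],[0.04,-0.56,-0.3],[0.052,-0.704,-0.42]]' --delta_rot '[[0,0,0],[0,0,0],[0,0,0],[0,0,0],[0,0,0]]' --claw '[1,1,1,1,1]'

```text
t: 3.0
eef_pos: [469.8, -333.2, 239.2]
tcp_rot: [-3.141, 0.001, 2.814]
ft_force: [0.7, -0.5, -0.0]
opening: 0.004
grip_force: 0.0
```

Request:
arm_command --delta_pos '[[0,0,-0.06],[0,0,-0.12],[0,0,-0.17],[0,0,-0.2],[0,0,-0.2]]' --delta_rot '[[0,0,0],[0,0,0],[0,0,0],[0,0,0],[0,0,0]]' --claw '[1,1,1,1,1]'

```text
t: 3.42
eef_pos: [469.7, -331.4, 189.0]
tcp_rot: [3.141, -0.002, 2.815]
ft_force: [-0.3, -0.5, 0.1]
opening: 0.003
grip_force: 0.0
```

Run:
```python
from h import *
st=state();print(st["eef_pos"],st["ft_force"])
out=[]
for n,(x,y) in(("scene",(120,205)),("top",(330,170))):
    im=read_camera(n).copy()
    print(n,proj(n,st["eef_pos"]))
    c=im[y:y+84,x:x+84];out.append(cv2.resize(c,(400,400),interpolation=cv2.INTER_CUBIC))
    print("crop px",(proj(n,st["eef_pos"])-(x,y))*400/84)
cv2.imwrite("pics/press.png",np.hstack(out)[:,:,::-1])
```

```text
[ 469.70521955 -331.44937402  188.98745017] [-0.298594   -0.51474211  0.06730701]
scene [158.7022464 222.66257  ]
crop px [184.29641145  84.10747621]
top [377.73337191 214.43142012]
crop px [227.30177099 211.57819103]
```

View pics/press.png

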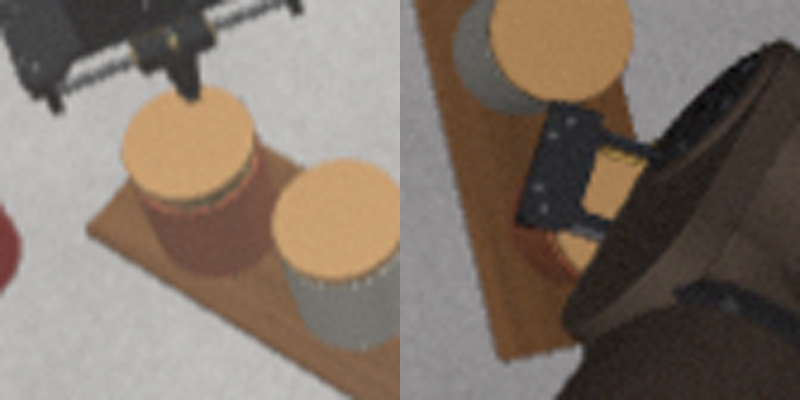

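The picture shows the shut fingertips over the copper lid, tip at about (190,96), which is 11 px below the projection. The scene camera is therefore a little biased and I trust the top view more. Next I centre and descend.

Request:
arm_command --delta_pos '[[0,-0.02,0],[0,-0.046,-0.04],[0,-0.046,-0.09],[0,-0.046,-0.13],[0,-0.046,-0.16]]' --delta_rot '[[0,0,0],[0,0,0],[0,0,0],[0,0,0],[0,0,0]]' --claw '[1,1,1,1,1]'

```text
t: 3.93
eef_pos: [469.9, -343.5, 149.2]
tcp_rot: [3.141, -0.001, 2.815]
ft_force: [-0.9, -0.2, -0.1]
opening: 0.003
grip_force: 0.0
```

Request:
arm_command --delta_pos '[[0,0,-0.008],[0,0,-0.016],[0,0,-0.024],[0,0,-0.032],[0,0,-0.04]]' --delta_rot '[[0,0,0],[0,0,0],[0,0,0],[0,0,0],[0,0,0]]' --claw '[1,1,1,1,1]'

```text
t: 4.35
eef_pos: [470.3, -343.4, 140.5]
tcp_rot: [-3.141, 0.001, 2.815]
ft_force: [-0.4, -0.1, -0.1]
opening: 0.004
grip_force: 0.0
```

Request:
arm_command --delta_pos '[[0,0,-0.004],[0,0,-0.008],[0,0,-0.012],[0,0,-0.016],[0,0,-0.016]]' --delta_rot '[[0,0,0],[0,0,0],[0,0,0],[0,0,0],[0,0,0]]' --claw '[1,1,1,1,1]'

```text
t: 4.77
eef_pos: [470.2, -343.3, 137.0]
tcp_rot: [-3.141, 0.001, 2.815]
ft_force: [-1.1, 1.0, 5.2]
opening: 0.006
grip_force: 2.6
```

Request:
arm_command --delta_pos '[[0,0,-0.004],[0,0,-0.008],[0,0,-0.012],[0,0,-0.012],[0,0,-0.012]]' --delta_rot '[[0,0,0],[0,0,0],[0,0,0],[0,0,0],[0,0,0]]' --claw '[1,1,1,1,1]'

```text
t: 5.18
eef_pos: [470.2, -343.3, 134.1]
tcp_rot: [-3.141, 0.001, 2.815]
ft_force: [-1.8, 1.3, 5.3]
opening: 0.004
grip_force: 3.1
```

Request:
arm_command --delta_pos '[[0,0,-0.004],[0,0,-0.008],[0,0,-0.008],[0,0,-0.008],[0,0,-0.008]]' --delta_rot '[[0,0,0],[0,0,0],[0,0,0],[0,0,0],[0,0,0]]' --claw '[1,1,1,1,1]'

```text
t: 5.6
eef_pos: [470.2, -343.3, 132.1]
tcp_rot: [-3.141, 0.001, 2.815]
ft_force: [-1.0, 0.7, 7.5]
opening: 0.003
grip_force: 3.2
```

Moving at about 7 N; next I go on to the hard stop.

Request:
arm_command --delta_pos '[[0,0,-0.002],[0,0,-0.004],[0,0,-0.006],[0,0,-0.006],[0,0,-0.006]]' --delta_rot '[[0,0,0],[0,0,0],[0,0,0],[0,0,0],[0,0,0]]' --claw '[1,1,1,1,1]'

```text
t: 6.02
eef_pos: [470.2, -343.3, 131.1]
tcp_rot: [-3.141, 0.001, 2.815]
ft_force: [-2.9, 2.9, 12.2]
opening: 0.005
grip_force: 5.7
```

Request:
arm_command --delta_pos '[[0,0,-0.002],[0,0,-0.004],[0,0,-0.004],[0,0,-0.004],[0,0,-0.004]]' --delta_rot '[[0,0,0],[0,0,0],[0,0,0],[0,0,0],[0,0,0]]' --claw '[1,1,1,1,1]'

```text
t: 6.43
eef_pos: [470.3, -343.4, 130.8]
tcp_rot: [-3.141, 0.002, 2.815]
ft_force: [-4.7, 4.4, 19.1]
opening: 0.003
grip_force: 9.6
```

Home: the force rises at z=131 as predicted. I retreat and take a fresh look at the dish before going on.

Request:
arm_command --delta_pos '[[0,0,0.04],[0,0,0.16],[0,0,0.32],[0,0.05,0.48],[0,0.15,0.6]]' --delta_rot '[[0,0,0],[0,0,0],[0,0,0],[0,0,0],[0,0,0]]' --claw '[1,1,1,1,1]'

```text
t: 6.85
eef_pos: [470.3, -307.2, 282.0]
tcp_rot: [-3.14, 0.003, 2.813]
ft_force: [0.8, -0.2, 0.1]
opening: 0.006
grip_force: 0.0
```

Run:
```python
from h import *
from scipy.optimize import least_squares
t=np.mean([read_camera("top").astype(float) for _ in range(3)],0);s=np.mean([read_camera("scene").astype(float) for _ in range(3)],0)
print(state()["eef_pos"])
crop=lambda im,x,y:cv2.resize(im[y:y+48,x:x+48].astype(np.uint8),(400,400),interpolation=cv2.INTER_CUBIC)
m=np.hstack([crop(t,180,165),crop(s,260,145)])
cv2.imwrite("pics/dish.png",m[:,:,::-1])
f=400/48
for y,a in((191,7),):
  for n,o,dx in(("top",(180,165),0),("scene",(260,145),400)):
    for x,yy,z in((556,191,120),(556,191,41)):print(n,z,(proj(n,(x,yy,z))-o)*f+[dx,0])
```

```text
[ 469.82038721 -305.86622791  277.78283075]
top 120 [166.90459476 187.32571268]
top 41 [199.7559666  203.99470224]
scene 120 [595.33141947 142.85388656]
scene 41 [583.52107556 249.71209692]
```

View pics/dish.png

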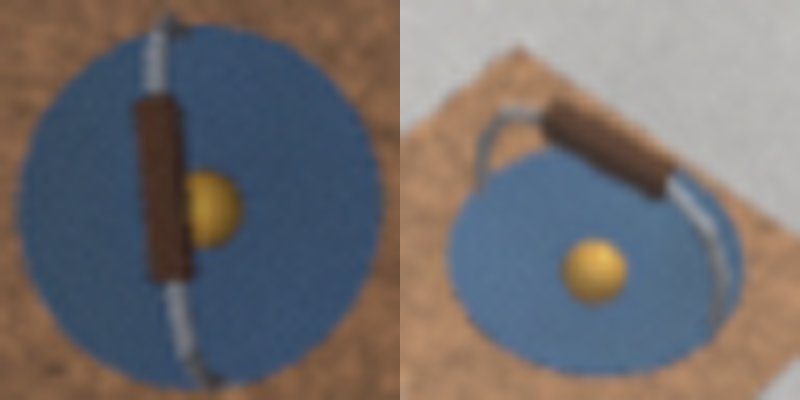

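The two crops show the grip from (158,98) to (170,278) in the top view and from (550,115) to (668,183) in the scene view. The praline is centred. With the scene view's known shift, both views agree on (556,191).

Run:
```python
from h import *
from scipy.optimize import minimize_scalar
f=48/400
A=lambda n,p,z:at(n,np.array(p)*f+((180,165) if n=="top" else (260,145)),z)
for n,a,b,z in(("top",(170,278),(158,98),125),("top",(176,284),(155,92),120),("top",(212,380),(178,26),41),("scene",(550-400-12,115-11),(668-400-12,183-11),122),("scene",(552-412,118-11),(657-412,178-11),122),("scene",(480-412,188-11),(717-412,328-11),41)):
    p,q=A(n,a,z),A(n,b,z);d=q-p;print(n,p[:2].round(1),q[:2].round(1),np.hypot(*d[:2]).round(1),np.degrees(np.arctan2(d[1],d[0])).round(1))
for yaw in (4,6,8,10):
    c,s_=np.cos(np.radians(yaw)),np.sin(np.radians(yaw))
    for n,o in(("top",(180,165)),("scene",(260,145))):
        print(yaw,n,[((proj(n,(556+k*c,191+k*s_,z))-o)/f+([0,0] if n=="top" else [412,11])).round() .tolist()for k,z in((35,120),(-35,120),(70,45),(-70,45))])
```

```text
top [522.  188.8] [588.8 193.8] 67.0 4.3
top [520.  187.3] [591.7 195.7] 72.1 6.7
top [486.3 185.7] [627.2 200.2] 141.6 5.9
scene [521.6 189.3] [589.1 195.4] 67.7 5.1
scene [523.6 188.6] [583.4 194.2] 60.1 5.4
scene [483.8 186.7] [625.6 199.7] 142.3 5.2
4 top [[161.0, 94.0], [173.0, 281.0], [187.0, 28.0], [209.0, 380.0]]
4 scene [[668.0, 190.0], [548.0, 118.0], [713.0, 328.0], [483.0, 186.0]]
6 top [[158.0, 94.0], [176.0, 281.0], [181.0, 29.0], [215.0, 380.0]]
6 scene [[669.0, 189.0], [546.0, 120.0], [716.0, 325.0], [480.0, 189.0]]
8 top [[155.0, 95.0], [179.0, 280.0], [175.0, 29.0], [222.0, 379.0]]
8 scene [[671.0, 187.0], [545.0, 121.0], [719.0, 321.0], [477.0, 192.0]]
10 top [[151.0, 95.0], [182.0, 280.0], [169.0, 30.0], [228.0, 378.0]]
10 scene [[672.0, 185.0], [543.0, 123.0], [721.0, 318.0], [475.0, 195.0]]
```

Request:
arm_command --delta_pos '[[0,0.14,0],[0,0.28,0],[0,0.42,0],[0,0.56,0],[0,0.7,0]]' --delta_rot '[[0,0,0],[0,0,0],[0,0,0],[0,0,0],[0,0,0]]' --claw '[1,1,1,1,1]'

```text
t: 7.57
eef_pos: [469.6, -129.8, 277.4]
tcp_rot: [3.141, -0.003, 2.814]
ft_force: [0.5, -0.6, -0.3]
opening: 0.004
grip_force: 0.0
```

Request:
arm_command --delta_pos '[[0.05,0.14,0],[0.1,0.28,0],[0.15,0.42,0],[0.2,0.56,0],[0.25,0.7,0]]' --delta_rot '[[0,0,0.03],[0,0,0.06],[0,0,0.09],[0,0,0.12],[0,0,0.15]]' --claw '[0.8,0.5,0.3,0,0]'

```text
t: 7.98
eef_pos: [532.9, 45.5, 277.4]
tcp_rot: [-3.141, -0.002, 3.052]
ft_force: [0.8, 0.1, 0.3]
opening: 0.295
grip_force: 0.0
```

Request:
arm_command --delta_pos '[[0.03,0.14,0],[0.06,0.28,0],[0.09,0.42,0],[0.095,0.54,0],[0.095,0.592,0]]' --delta_rot '[[0,0,0.03],[0,0,0.06],[0,0,0.09],[0,0,0.119],[0,0,0.119]]' --claw '[0,0,0,0,0]'

```text
t: 8.4
eef_pos: [556.5, 194.9, 276.7]
tcp_rot: [3.141, -0.003, -3.042]
ft_force: [0.1, -0.0, -0.3]
opening: 0.646
grip_force: 0.0
```

Request:
arm_command --delta_pos '[[0,0,-0.05],[0,0,-0.12],[0,0,-0.2],[0,0,-0.26],[0,0,-0.3]]' --delta_rot '[[0,0,0],[0,0,0],[0,0,0],[0,0,0],[0,0,0]]' --claw '[0,0,0,0,0]'

```text
t: 8.82
eef_pos: [555.8, 191.2, 201.1]
tcp_rot: [-3.141, -0.004, -3.047]
ft_force: [0.3, 0.7, 0.4]
opening: 0.978
grip_force: 0.0
```

Run:
```python
from h import *
st=state();print(st["eef_pos"],st["tcp_rot"],st["joints"],st["opening"])
out=[]
f=400/60
for n,(x,y) in(("scene",(255,125)),("top",(170,155))):
    im=read_camera(n);print(n,(proj(n,st["eef_pos"])-(x,y))*f)
    out.append(cv2.resize(im[y:y+60,x:x+60],(400,400),interpolation=cv2.INTER_CUBIC))
cv2.imwrite("pics/above.png",np.hstack(out)[:,:,::-1])
```

```text
[555.80560195 191.2323607  201.10159135] [-3.14104108 -0.00371101 -3.04739439] [ 2.19063645e-01  4.53345344e-01  1.66651071e+00 -9.95475284e-05
  1.02548741e+00 -1.44588017e+00] 0.9783181712096005
scene [200.2419703  151.02461771]
top [168.70909627 201.27682116]
```

View pics/above.png

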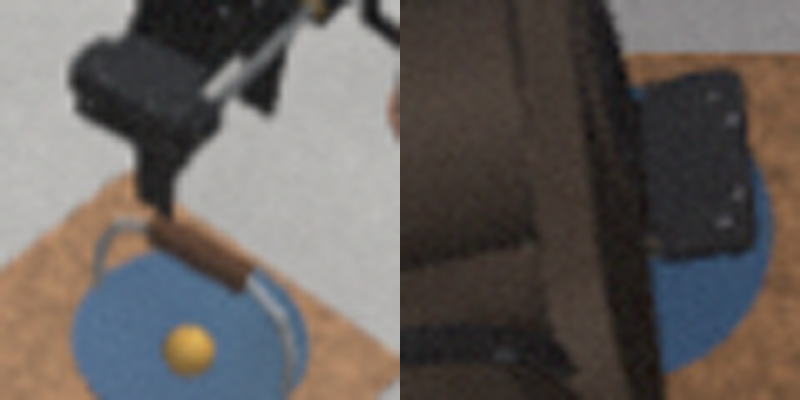

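The picture shows the fingers straddling the grip, tips at (155,208) and (265,108), with their midpoint over the bar. I descend and close gently.

Request:
arm_command --delta_pos '[[0,0,-0.05],[0,0,-0.11],[0,0,-0.18],[0,0,-0.24],[0,0,-0.28]]' --delta_rot '[[0,0,0],[0,0,0],[0,0,0],[0,0,0],[0,0,0]]' --claw '[0,0,0,0,0]'

```text
t: 9.33
eef_pos: [556.5, 191.8, 133.1]
tcp_rot: [-3.142, -0.0, -3.047]
ft_force: [0.4, 0.3, -0.4]
opening: 1.0
grip_force: 0.0
```

Request:
arm_command --delta_pos '[[0,0,-0.03],[0,0,-0.06],[0,0,-0.09],[0,0,-0.115],[0,0,-0.12]]' --delta_rot '[[0,0,0],[0,0,0],[0,0,0],[0,0,0],[0,0,0]]' --claw '[0.2,0.4,0.55,0.65,0.68]'

```text
t: 9.75
eef_pos: [556.1, 192.1, 103.0]
tcp_rot: [-3.142, -0.001, -3.046]
ft_force: [0.1, 0.2, -0.2]
opening: 0.708
grip_force: 0.0
```

Request:
arm_command --delta_pos '[[0,0,0],[0,0,0],[0,0,0],[0,0,0],[0,0,0]]' --delta_rot '[[0,0,0],[0,0,0],[0,0,0],[0,0,0],[0,0,0]]' --claw '[0.68,0.68,0.7,0.72,0.74]'

```text
t: 10.17
eef_pos: [556.5, 192.3, 104.2]
tcp_rot: [3.141, 0.001, -3.046]
ft_force: [-0.2, -0.1, 0.4]
opening: 0.359
grip_force: 0.0
```

Request:
arm_command --delta_pos '[[0,0,0],[0,0,0],[0,0,0],[0,0,0],[0,0,0]]' --delta_rot '[[0,0,0],[0,0,0],[0,0,0],[0,0,0],[0,0,0]]' --claw '[0.75,0.76,0.77,0.78,0.78]'

```text
t: 10.58
eef_pos: [556.4, 192.2, 103.9]
tcp_rot: [3.141, 0.0, -3.046]
ft_force: [-0.1, -0.3, 0.1]
opening: 0.223
grip_force: 0.0
```

Request:
arm_command --delta_pos '[[0,0,0],[0,0,0],[0,0,0],[0,0,0],[0,0,0]]' --delta_rot '[[0,0,0],[0,0,0],[0,0,0],[0,0,0],[0,0,0]]' --claw '[0.785,0.79,0.795,0.8,0.805]'

```text
t: 11.0
eef_pos: [556.4, 192.2, 103.9]
tcp_rot: [3.142, 0.0, -3.046]
ft_force: [-0.5, -1.2, -0.9]
opening: 0.199
grip_force: 0.0
```

Request:
arm_command --delta_pos '[[0,0,0],[0,0,0],[0,0,0],[0,0,0],[0,0,0]]' --delta_rot '[[0,0,0],[0,0,0],[0,0,0],[0,0,0],[0,0,0]]' --claw '[0.81,0.815,0.82,0.825,0.83]'

```text
t: 11.42
eef_pos: [556.4, 192.3, 103.9]
tcp_rot: [3.141, 0.0, -3.046]
ft_force: [0.4, 2.2, 0.8]
opening: 0.177
grip_force: 0.5
```

Request:
arm_command --delta_pos '[[0,0,0],[0,0,0],[0,0,0],[0,0,0],[0,0,0]]' --delta_rot '[[0,0,0],[0,0,0],[0,0,0],[0,0,0],[0,0,0]]' --claw '[0.835,0.84,0.845,0.85,0.855]'

```text
t: 11.83
eef_pos: [556.4, 192.2, 103.9]
tcp_rot: [3.141, 0.0, -3.046]
ft_force: [0.4, 0.3, 0.1]
opening: 0.168
grip_force: 30.0
```

Gripped at 30 N. I lift gently.

Request:
arm_command --delta_pos '[[0,0,0],[0,0,0.002],[0,0,0.006],[0,0,0.012],[0,0,0.02]]' --delta_rot '[[0,0,0],[0,0,0],[0,0,0],[0,0,0],[0,0,0]]' --claw '[0.9,1,1,1,1]'

```text
t: 12.25
eef_pos: [556.2, 192.1, 108.7]
tcp_rot: [-3.142, -0.001, -3.046]
ft_force: [0.4, 0.3, -2.6]
opening: 0.17
grip_force: 30.0
```

Request:
arm_command --delta_pos '[[0,0,0.012],[0,0,0.024],[0,0,0.036],[0,0,0.048],[0,0,0.06]]' --delta_rot '[[0,0,0],[0,0,0],[0,0,0],[0,0,0],[0,0,0]]' --claw '[1,1,1,1,1]'

```text
t: 12.67
eef_pos: [556.4, 192.2, 124.3]
tcp_rot: [3.141, 0.0, -3.046]
ft_force: [0.5, -0.3, -3.2]
opening: 0.166
grip_force: 30.0
```

Request:
arm_command --delta_pos '[[0,0,0.015],[0,0,0.03],[0,0,0.045],[0,0,0.06],[0,0,0.075]]' --delta_rot '[[0,0,0],[0,0,0],[0,0,0],[0,0,0],[0,0,0]]' --claw '[1,1,1,1,1]'

```text
t: 13.08
eef_pos: [556.4, 192.2, 143.0]
tcp_rot: [3.141, 0.0, -3.046]
ft_force: [-0.0, -1.0, -3.1]
opening: 0.166
grip_force: 30.0
```

Run:
```python
from h import *
st=state();print(st["eef_pos"],st["tcp_rot"],st["ft_force"],st["grip_force"])
out=[]
for n,(x,y) in(("scene",(245,115)),("top",(165,150))):
    im=read_camera(n)
    out.append(cv2.resize(im[y:y+75,x:x+75],(400,400),interpolation=cv2.INTER_CUBIC))
cv2.imwrite("pics/lift.png",np.hstack(out)[:,:,::-1])
```

```text
[556.37078906 192.21453348 143.02144212] [ 3.14149452e+00  4.07669465e-05 -3.04577870e+00] [-0.021055   -1.03214334 -3.05241166] 29.994806349277496
```

View pics/lift.png

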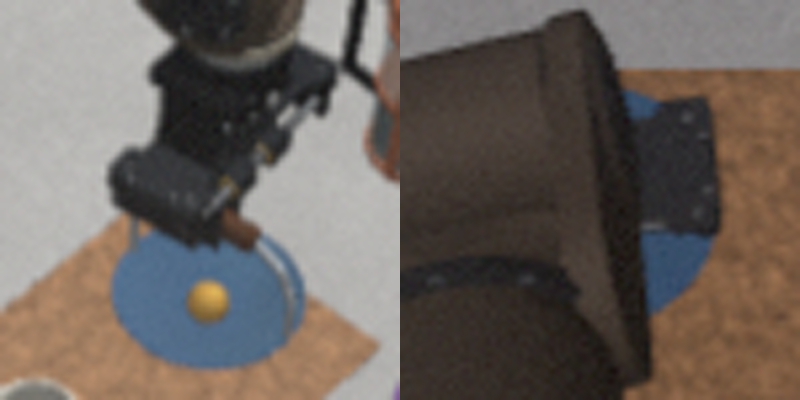

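The picture shows the dish level and clear of the mat with the praline in the middle at (208,300). I finish lifting, then make the quarter turn of -96°.

Request:
arm_command --delta_pos '[[0,0,0.015],[0,0,0.035],[0,0,0.06],[0,0,0.085],[0,0,0.11]]' --delta_rot '[[0,0,0],[0,0,0],[0,0,0],[0,0,0],[0,0,0]]' --claw '[1,1,1,1,1]'

```text
t: 13.6
eef_pos: [556.4, 192.2, 170.9]
tcp_rot: [3.141, 0.0, -3.046]
ft_force: [-0.3, 0.5, -2.5]
opening: 0.164
grip_force: 30.0
```

Request:
arm_command --delta_pos '[[0,0,0.025],[0,0,0.05],[0,0,0.07],[0,0,0.08],[0,0,0.085]]' --delta_rot '[[0,0,0],[0,0,0],[0,0,0],[0,0,0],[0,0,0]]' --claw '[1,1,1,1,1]'

```text
t: 14.02
eef_pos: [556.5, 192.2, 191.9]
tcp_rot: [3.141, 0.001, -3.046]
ft_force: [0.7, -0.0, -3.9]
opening: 0.165
grip_force: 30.0
```

Request:
arm_command --delta_pos '[[0,0,0],[0,0,0],[0,0,0],[0,0,0],[0,0,0]]' --delta_rot '[[0,0,-0.01],[0,0,-0.03],[0,0,-0.06],[0,0,-0.09],[0,0,-0.13]]' --claw '[1,1,1,1,1]'

```text
t: 14.43
eef_pos: [556.2, 192.2, 190.9]
tcp_rot: [-3.141, -0.001, 3.03]
ft_force: [-0.4, -0.0, -3.2]
opening: 0.168
grip_force: 30.0
```

Request:
arm_command --delta_pos '[[0,0,0],[0,0,0],[0,0,0],[0,0,0],[0,0,0]]' --delta_rot '[[0,0,-0.04],[0,0,-0.08],[0,0,-0.12],[0,0,-0.16],[0,0,-0.2]]' --claw '[1,1,1,1,1]'

```text
t: 14.85
eef_pos: [556.2, 192.2, 190.9]
tcp_rot: [-3.141, -0.001, 2.715]
ft_force: [-0.4, 0.6, -1.5]
opening: 0.167
grip_force: 30.0
```

Request:
arm_command --delta_pos '[[0,0,0],[0,0,0],[0,0,0],[0,0,0],[0,0,0]]' --delta_rot '[[0,0,-0.04],[0,0,-0.08],[0,0,-0.12],[0,0,-0.16],[0,0,-0.2]]' --claw '[1,1,1,1,1]'

```text
t: 15.27
eef_pos: [556.2, 192.2, 190.9]
tcp_rot: [-3.141, -0.0, 2.401]
ft_force: [0.2, -0.1, -2.4]
opening: 0.167
grip_force: 30.0
```

Request:
arm_command --delta_pos '[[0,0,0],[0,0,0],[0,0,0],[0,0,0],[0,0,0]]' --delta_rot '[[0,0,-0.04],[0,0,-0.08],[0,0,-0.12],[0,0,-0.16],[0,0,-0.2]]' --claw '[1,1,1,1,1]'

```text
t: 15.68
eef_pos: [556.2, 192.2, 190.9]
tcp_rot: [-3.141, -0.0, 2.087]
ft_force: [0.9, -0.3, -2.8]
opening: 0.164
grip_force: 30.0
```

Request:
arm_command --delta_pos '[[0,0,0],[0,0,0],[0,0,0],[0,0,0],[0,0,0]]' --delta_rot '[[0,0,-0.04],[0,0,-0.08],[0,0,-0.12],[0,0,-0.16],[0,0,-0.2]]' --claw '[1,1,1,1,1]'

```text
t: 16.1
eef_pos: [556.2, 192.2, 190.9]
tcp_rot: [-3.141, 0.0, 1.773]
ft_force: [0.1, -0.4, -3.7]
opening: 0.165
grip_force: 30.0
```

Request:
arm_command --delta_pos '[[0,0,0],[0,0,0],[0,0,0],[0,0,0],[0,0,0]]' --delta_rot '[[0,0,-0.035],[0,0,-0.065],[0,0,-0.095],[0,0,-0.12],[0,0,-0.135]]' --claw '[1,1,1,1,1]'

```text
t: 16.52
eef_pos: [556.3, 192.2, 191.0]
tcp_rot: [-3.141, 0.0, 1.562]
ft_force: [0.4, -0.2, -3.0]
opening: 0.169
grip_force: 30.0
```

Request:
arm_command --delta_pos '[[0,0,0],[0,0,0],[0,0,0],[0,0,0],[0,0,0]]' --delta_rot '[[0,0,0],[0,0,0],[0,0,0],[0,0,0],[0,0,0]]' --claw '[1,1,1,1,1]'

```text
t: 16.93
eef_pos: [556.4, 192.2, 191.3]
tcp_rot: [3.142, -0.0, 1.565]
ft_force: [-0.2, 0.2, -3.2]
opening: 0.166
grip_force: 30.0
```

Request:
arm_command --delta_pos '[[0,0,0],[0,0,0],[0,0,0],[0,0,0],[0,0,0]]' --delta_rot '[[0,0,0],[0,0,0],[0,0,0],[0,0,0],[0,0,0]]' --claw '[1,1,1,1,1]'

```text
t: 17.35
eef_pos: [556.4, 192.2, 191.4]
tcp_rot: [3.142, -0.0, 1.564]
ft_force: [0.1, 0.4, -3.5]
opening: 0.17
grip_force: 30.0
```

Run:
```python
from h import *
st=state();print(st["eef_pos"],st["tcp_rot"],np.degrees(st["tcp_rot"][2]),st["ft_force"],st["grip_force"],st["joints"])
im=read_camera("scene");a=cv2.resize(im[105:185,240:320],(400,400),interpolation=cv2.INTER_CUBIC)
b=cv2.resize(im[205:285,125:205],(400,400),interpolation=cv2.INTER_CUBIC)
cv2.imwrite("pics/turn.png",np.hstack([a,b])[:,:,::-1])
x,y,z=st["eef_pos"];z=z-104+5
for dy in(-70,70):print("foot",(proj("scene",(x,y+dy,z+40))-(240,105))*5+[8,8])
print("well",(proj("scene",(x,y,z+23))-(240,105))*5+[8,8])
```

```text
[556.37085658 192.21680147 191.36330296] [ 3.14150214e+00 -1.53699220e-05  1.56447711e+00] 89.63793542578968 [ 0.13355658  0.361667   -3.52102911] 29.994642734527588 [ 2.20459453e-01  4.63541994e-01  1.67810225e+00 -6.38757570e-06
  9.99856761e-01  2.26782125e-01]
foot [167.73357121 332.67468571]
foot [285.22681909 234.53898634]
well [226.13728654 297.03267901]
```

View pics/turn.png

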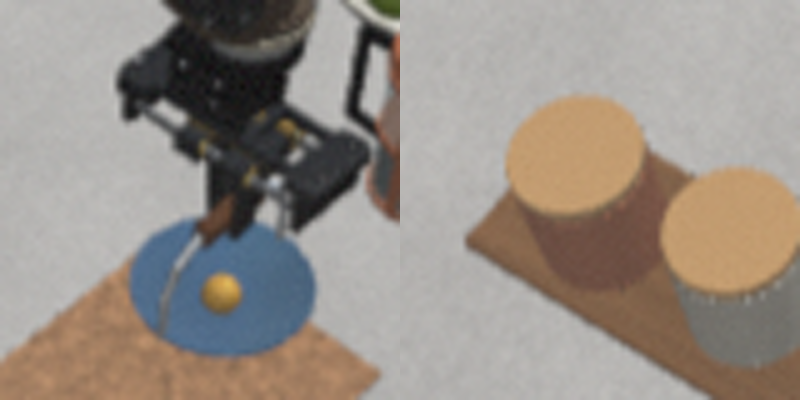

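The picture shows the hoop along the mat's long side, with its foot at (164,328). The praline at (221,294) sits within about 1 px of the well, and the tin's seal is hidden with its lid home. I let it settle and hand in.

Request:
arm_command --delta_pos '[[0,0,0],[0,0,0],[0,0,0],[0,0,0],[0,0,0]]' --delta_rot '[[0,0,0],[0,0,0],[0,0,0],[0,0,0],[0,0,0]]' --claw '[1,1,1,1,1]'

```text
t: 17.82
eef_pos: [556.4, 192.2, 191.4]
tcp_rot: [3.141, -0.0, 1.564]
ft_force: [-1.3, -0.1, -3.0]
opening: 0.169
grip_force: 30.0
```

Request:
arm_command --delta_pos '[[0,0,0],[0,0,0],[0,0,0],[0,0,0],[0,0,0]]' --delta_rot '[[0,0,0],[0,0,0],[0,0,0],[0,0,0],[0,0,0]]' --claw '[1,1,1,1,1]'

```text
t: 18.23
eef_pos: [556.4, 192.2, 191.4]
tcp_rot: [3.141, -0.0, 1.564]
ft_force: [-0.9, -0.9, -3.2]
opening: 0.167
grip_force: 30.0
```

Request:
arm_command --delta_pos '[[0,0,0],[0,0,0],[0,0,0],[0,0,0],[0,0,0]]' --delta_rot '[[0,0,0],[0,0,0],[0,0,0],[0,0,0],[0,0,0]]' --claw '[1,1,1,1,1]'

```text
t: 18.65
eef_pos: [556.4, 192.2, 191.3]
tcp_rot: [3.142, 0.0, 1.564]
ft_force: [0.8, -0.6, -2.9]
opening: 0.166
grip_force: 30.0
```

```bash
python3 -c "
from cell import *
print(job_done())"
```

```text
the job is handed in; nothing more can be done
None
```

I pressed the copper tin's lid home, then lifted the dish and turned it a quarter turn; it is held level about 90 mm above the mat with the praline in the middle, and the job is handed in (no verdict was returned).

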